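# Let the barrel-shaped teat case out of the two-lane caddy

### The arm

A 7-joint arm with a two-finger parallel gripper is mounted at the origin on the work surface. World frame = base frame: x ahead of the robot, y to its left, z up, the work surface at z = 0. Lengths are in m, angles in rad, forces in N, time in s.
With the tool pointing down it reaches from about 0.375 to 0.925 m from the base axis. Payload 3.1 kg.
Tool frame: the origin (TCP) lies midway between the tips of the shut fingers; the grasp point (between the pads) lies 19 mm behind it; z points along the fingers, y is the line along which they close (so a half turn about z gives the same grasp; the last joint's range is limited). The gripper opens to 85 mm and grips with 20 to 120 N. Pads are 22 mm wide; open, the fingers measure 114 mm over their backs; the gripper's body (76 mm by 85 mm) begins 54 mm behind the grasp point. The pads swing forward as they close: fully open they stand 13 mm farther back than shut.
Start: joints at [-1.372, 0.383, 0.044, 1.598, -0.018, 1.161, -0.05], TCP at [0.19, 0.622, 0.231] pointing down, gripper open.
Joint ranges: [-2.61, 2.61], [-0.41, 2.15], [-1.48, 1.57], [0, 2.5], [-1.57, 4.71], [0.05, 1.97], [-2.85, 2.85]. Speed limits (rad/s): [2.79, 2.79, 3.14, 3.14, 3.14, 3.14, 3.14].

### API

Orientations are given as a unit quaternion [x, y, z, w].
In Python, from plant import monitor, vision, order gives the robot as it stands.
- The arm moves only by the tool arm_command, never from a script. Its argument "series" is a list of rows, each an object of numbers: "dx", "dy", "dz": the shift along the tool's x, y, z in mm; "rx", "ry", "rz": the turn, a rotation vector about the tool's x, y, z in degrees. In form: [{"dx": .., "dy": .., "dz": .., "rx": .., "ry": .., "rz": ..}, ...]. A call has 1 to 20 rows; each row is the pose to reach, as a shift and turn from the pose commanded when the call began, along the tool's axes at that moment; what a row does not reach only later rows make up. A row lasts 1/12 s, in which the tool goes at most 41.7 mm and 7.16 degrees, less where a joint would pass 70% of its speed; a pose out of reach is approached as far as the arm can. A call with a gripper value outside its range is refused whole. "hand" is the opening, from 0 (shut) to 1 (fully open), set as the call begins (left out, the last holds). The fingers move at their own pace and stop on an object; "force" is the grip in N (left out, the last holds). Time passes only in rows, so rows that repeat a pose let the fingers close. It gives the time, the measured TCP pose, the force, the opening and the grip force at its end, in the units of the state.
- monitor.state(): the state, without advancing time (a new reading comes with each control period).
- vision.read_camera(name): name is "scene" or "top" or "wrist"; returns the picture (480x640x3 uint8, blue, green, red); there is no depth.
- vision.get_calibration(name): a dict with "intrinsics" (3x3 intrinsics, pixels), "dist_coeffs" ([k1, k2, p1, p2, k3] as OpenCV has them; the pictures are not rectified), "camera_from_world" (4x4, takes a point from world to camera coordinates). Camera axes: x right, y down, z forward; pixel columns grow to the right and rows downward; lengths in m; the calibration is good to about 2 mm. A picture is of the moment at which its call begins: read the wrist's pose just before it. get_calibration takes no time and is no camera call; for the wrist camera it gives the pose at the moment of the call.
- order.finish_job(): hands the job in; it is judged then, once.
The state is a dict: "t": time; "q": joint angles; "joint_vel": joint speeds; "joint_efforts": joint torques, N m; "ee_pos": TCP position; "ee_rot": TCP orientation; "force": force on the tool from outside, world axes, zero at the start; "moment": the same for the moment, N m; "grip_width": opening from 0.0 (shut) to 1.0 (fully open); "grasp_force": force on a finger pad.
Only numpy, scipy, OpenCV 4.12 (cv2) and the standard library are available. Lean on these libraries where they do the work, as an engineer would, in place of code of your own. Each camera call takes 0.05 s, during which the arm holds its last target. There are 200 camera calls.

### The job

Two teat cases wait behind the gates of the two-lane caddy, one barrel-shaped and one ball-shaped. With the fingertips press down the outer pad of the rocker that belongs to the barrel's lane, so that its gate lifts and the barrel rolls out by itself into the catch pen at the front; then let the rocker come back up so that the gate is shut again. Do not touch, lift or carry either case, leave the ball waiting behind its gate, and do not disturb the other things on the shelf.

Things in the scene. Friction and masses are not known exactly. Their poses are not given: they have to be found in the camera images.
- caddy: Fixed grey plastic caddy, 220 mm along x, 144 mm wide at the lanes. Origin: centre of its underside, on the shelf; x points to its back, away from the robot, y left, z up; yaw within 0.35 rad. Two lanes side by side, centres at y = +36 (left) and -36 mm (right), 64 mm wide inside, walls 78 mm high. The floor is one plane, sloping down 10 degrees to the front, 34 mm high at x = 0.
- pen (a point): Middle of the floor of the catch pen at the caddy's front (caddy x = -70, y = 0, z = 22 mm). One open pen for both lanes, x = -106 to -34 mm, 136 mm wide inside, side walls 52 mm and front wall 48 mm high above the shelf.
- left_gate (a point): Middle of the lower edge of the left gate, an aluminium plate 36 mm wide in the mouth of the left lane (caddy x = -32, y = +36 mm), 43 mm above the shelf when shut. It hangs on the inner end of the left rocker and rises with it.
- right_gate (a point): The same for the right lane's gate (y = -36 mm) on the right rocker.
- left_pad (a point): Centre of the top of the left rocker's press pad, a ribbed aluminium square 36 x 36 mm at the bar's outer end, 105 mm outward of the pivot (caddy x = -32, y = +230 mm). At rest it is level, 117 mm above the shelf; fully pressed it is about 52 mm lower, less than 10 mm further in or out, tilted 0.5 rad. The point moves with the pad.
- right_pad (a point): The same for the right rocker, mirrored: caddy x = -32, y = -230 mm.
- left_rocker (a joint): Angle of the left rocker, rad: 0 = pad up, gate shut; 0.5 = pad down at its stop, gate fully lifted; a case passes from about 0.4. The rocker is an aluminium bar along the caddy's y, pivoting 105 mm above the shelf in a forked post (116 mm high, caddy x = -32, y = +125 mm). A spring returns it to 0; about 2 N on the pad starts it, about 5 N holds it down.
- right_rocker (a joint): Angle of the right rocker (post at y = -125 mm), with the same meaning and spring.
- barrel: The barrel-shaped teat case: white plastic cylinder, 44 mm diameter, 56 mm long, lying across its lane (axis along its own y), about 40 g, loose. Origin at its centre. It waits against one of the two gates, which one differs from run to run; once its gate is lifted clear it rolls by itself into the pen within about 1 s.
- ball: The ball-shaped teat case: white plastic sphere, 44 mm diameter, loose, origin at its centre. It waits against the other gate.
- bottle: Empty glass feeding bottle, 58 mm diameter, 130 mm tall, loose, standing behind the left rocker. Origin at the centre of its underside.
- pot: Lidded ceramic pot, 74 mm diameter, 82 mm tall, loose, standing behind the right rocker. Origin at the centre of its underside.
- scoop: Bamboo scoop, about 138 mm long, 22 mm high, loose, lying in front of the caddy. Origin at its underside, near the middle.
- mug: Blue ceramic mug, 76 mm diameter, 85 mm tall, loose, at the right side of the shelf. Origin at the centre of its underside.
- jar: Glass jar with steel cap, 70 mm diameter, 90 mm tall, loose, at the left side. Origin at the centre of its underside.
- tin: Steel tin with a paper wrap, 100 mm diameter, 120 mm tall, loose, at the right side. Origin at the centre of its underside.
Things that resemble listed ones, but are neither listed nor needed, are in the scene too. Leave any orange or yellow look-alike of the barrel alone.

How it is judged:
On the way, in this order (a step that is already met when the one before it is completed fails the run):
1. a rocker is being pressed down at its pad by the hand (((value of joint left_rocker above 0.2 rad and horizontal distance between the grasp point and left_pad below 0.06 m) or (value of joint right_rocker above 0.2 rad and horizontal distance between the grasp point and right_pad below 0.06 m))).
2. the barrel has rolled out into the catch pen (x of barrel in the frame of caddy between -0.105 and -0.055 m and y of barrel in the frame of caddy between -0.068 and 0.068 m and z of barrel in the frame of caddy below 0.065 m), for 0.1 s.
At the end, for the whole second after the job is handed in: The barrel lies still (under 30 mm/s) in the catch pen (centre 55 to 105 mm in front of the caddy's origin, between the pen walls, not above 65 mm), both rockers are back up (under 0.06 rad) and the ball is still behind its gate (all of step 2 and linear speed of barrel below 0.03 m/s and value of joint each of left_rocker, right_rocker below 0.06 rad and x of ball in the frame of caddy above -0.03 m); the robot touches nothing.
It fails at once if the ball-shaped case moved more than 20 mm (distance of ball from where it was at the start of the episode above 0.02 m).
It fails at once if a case touched by the fingers or arm, or lifted above 90 mm (contact force between any of the fingers, the arm and barrel above 0.3 N or contact force between any of the fingers, the arm and ball above 0.3 N or z of barrel in the frame of caddy above 0.09 m).
It fails at once if a bystander moved more than 30 mm (distance of any of bottle, pot, scoop, mug, jar, tin from where it was at the start of the episode above 0.03 m).
It also fails if it takes over 38 s, if anything falls off the work surface, if the arm or the gripper's body presses on something with over 40 N, if the wrist force passes 120 N, or if a joint passes its speed limit or range.

## Working session

There is one attempt and no reset: what is moved stays moved. The work goes in short steps, Python scripts to look and compute and a tool call to move; the robot and the scene stay as the last step left them, time stands still between calls to the robot, and variables do not carry over. Pictures are saved under pics/ and viewed, at most 10 in all, crops included, and the job is handed in when it is done.

Besides the shell and the picture viewer there is one more tool, called by a JSON object that holds its "name" and its "arguments", one argument or row to a line. arm_command: Moves the arm, as the interface text tells. Its arguments: {"type":"object","properties":{"series":{"type":"array"},"hand":{"type":"number"},"force":{"type":"number"}},"required":["series"]}

```bash
mkdir -p pics; python3 - <<'E'
from plant import monitor, vision
import cv2
for n in("scene","top"):
    cv2.imwrite(f"pics/{n}0.png",vision.read_camera(n))
s=monitor.state();print(s["t"],s["ee_pos"],s["ee_rot"])
E
```

```text
0.1 [0.18984723 0.62072912 0.22998118] [ 1.47829500e-01  9.89012081e-01 -1.23679100e-03 -1.17653220e-04]
```

View pics/top0.png

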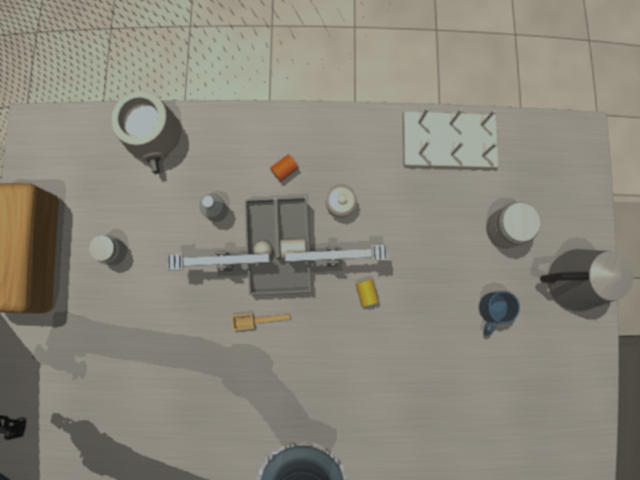

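View pics/scene0.png

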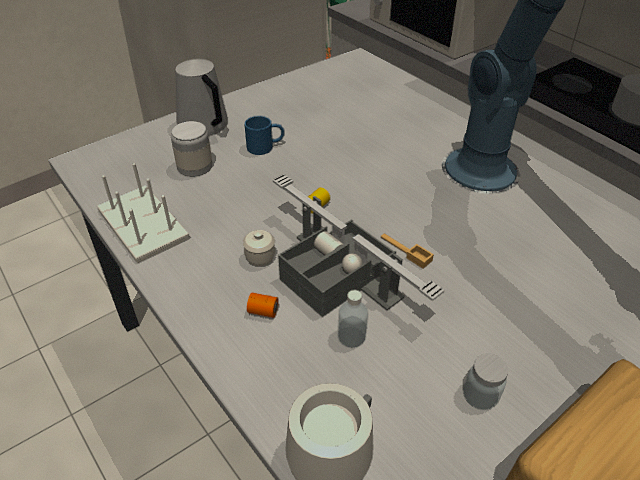

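The top view shows a round case at about (262,248), in the left lane, and an elongated white case at about (292,245), in the right lane. The pads are at about (176,262) left and (380,252) right. The orange (284,167) and yellow (368,293) cylinders are look-alikes outside the caddy. The scene view agrees: elongated case at (327,242), sphere at (352,264). So the barrel looks to be in the right lane. I'll confirm this in a crop and measure the pads.

```bash
cat > h.py <<'E'
import numpy as np, cv2
from plant import vision
def ray(n,uv,z):
    c=vision.get_calibration(n);K=np.array(c["intrinsics"]);T=np.array(c["camera_from_world"])
    p=cv2.undistortPoints(np.array([[uv]],float),K,np.array(c["dist_coeffs"]))[0,0]
    R=T[:3,:3];o=-R.T@T[:3,3];d=R.T@np.array([*p,1]);return o+d*(z-o[2])/d[2]
E
python3 - <<'E'
from h import *
a=cv2.imread("pics/top0.png");b=cv2.imread("pics/scene0.png")
A=cv2.resize(a[185:305,160:400],(800,400),interpolation=cv2.INTER_CUBIC)
B=cv2.resize(b[210:300,270:400],(289,200),interpolation=cv2.INTER_CUBIC)
o=np.zeros((600,800,3),np.uint8);o[:400]=A;o[400:,:289]=B;B2=cv2.resize(b[165:215,265:345],(320,200),interpolation=cv2.INTER_CUBIC);o[400:,300:620]=B2
cv2.imwrite("pics/crop.png",o)
for n,uv,z in[("top",(176,262),.117),("top",(380,252),.117),("scene",(432,290),.117),("scene",(283,183),.117),("top",(262,248),.065),("top",(292,245),.065)]:
    print(n,uv,ray(n,uv,z).round(4))
E
```

```text
top (176, 262) [0.5238 0.2877 0.117 ]
top (380, 252) [ 0.5526 -0.1677  0.117 ]
scene (432, 290) [0.5261 0.2955 0.117 ]
scene (283, 183) [ 0.5594 -0.1546  0.117 ]
top (262, 248) [0.5635 0.0995 0.065 ]
top (292, 245) [0.5715 0.0302 0.065 ]
```

View pics/crop.png

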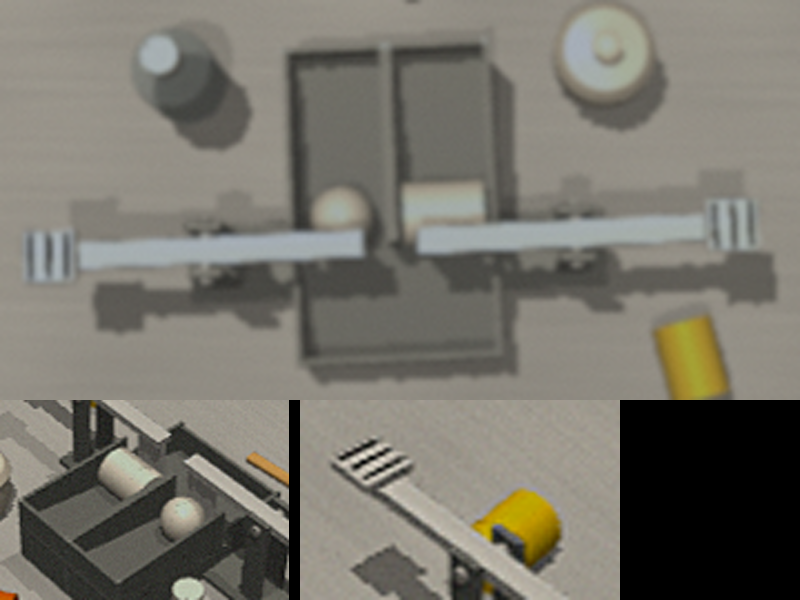

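The crop confirms it: the cylinder with flat ends and the full lane width is in the right lane, and the sphere is in the left. So the right rocker is the one to press. Its pad is at about world (0.554, -0.164); the measured pad separation of 0.456 m matches the nominal 0.460. Next I'll work out the tool shift.

```bash
cat >> h.py <<'E'
from plant import monitor
from scipy.spatial.transform import Rotation as Ro
def shift(p):
    s=monitor.state();return (Ro.from_quat(s["ee_rot"]).inv().apply(np.array(p)-s["ee_pos"])*1000).round(1)
E
python3 -c "
from h import *
print(shift((.554,-.164,.21)))"
```

```text
[-577.7 -643.9   21.7]
```

{"name": "arm_command", "arguments": {
  "series": [
    {"dx": -290, "dy": -320, "dz": 0},
    {"dx": -290, "dy": -320, "dz": 0},
    {"dx": -290, "dy": -320, "dz": 0},
    {"dx": -290, "dy": -320, "dz": 0},
    {"dx": -290, "dy": -320, "dz": 0},
    {"dx": -290, "dy": -320, "dz": 0},
    {"dx": -290, "dy": -320, "dz": 0},
    {"dx": -290, "dy": -320, "dz": 0},
    {"dx": -290, "dy": -320, "dz": 0},
    {"dx": -290, "dy": -320, "dz": 0},
    {"dx": -290, "dy": -320, "dz": 0},
    {"dx": -578, "dy": -644, "dz": 0},
    {"dx": -578, "dy": -644, "dz": 0},
    {"dx": -578, "dy": -644, "dz": 0},
    {"dx": -578, "dy": -644, "dz": 0},
    {"dx": -578, "dy": -644, "dz": 0},
    {"dx": -578, "dy": -644, "dz": 0},
    {"dx": -578, "dy": -644, "dz": 0},
    {"dx": -578, "dy": -644, "dz": 0},
    {"dx": -578, "dy": -644, "dz": 0}
  ],
  "hand": 0
}}

```text
schema error: expected keys dx, dy, dz, rx, ry, rz
```

{"name": "arm_command", "arguments": {
  "series": [
    {"dx": -290, "dy": -320, "dz": 0, "rx": 0, "ry": 0, "rz": 0},
    {"dx": -290, "dy": -320, "dz": 0, "rx": 0, "ry": 0, "rz": 0},
    {"dx": -290, "dy": -320, "dz": 0, "rx": 0, "ry": 0, "rz": 0},
    {"dx": -290, "dy": -320, "dz": 0, "rx": 0, "ry": 0, "rz": 0},
    {"dx": -290, "dy": -320, "dz": 0, "rx": 0, "ry": 0, "rz": 0},
    {"dx": -290, "dy": -320, "dz": 0, "rx": 0, "ry": 0, "rz": 0},
    {"dx": -290, "dy": -320, "dz": 0, "rx": 0, "ry": 0, "rz": 0},
    {"dx": -290, "dy": -320, "dz": 0, "rx": 0, "ry": 0, "rz": 0},
    {"dx": -290, "dy": -320, "dz": 0, "rx": 0, "ry": 0, "rz": 0},
    {"dx": -290, "dy": -320, "dz": 0, "rx": 0, "ry": 0, "rz": 0},
    {"dx": -290, "dy": -320, "dz": 0, "rx": 0, "ry": 0, "rz": 0},
    {"dx": -578, "dy": -644, "dz": 0, "rx": 0, "ry": 0, "rz": 0},
    {"dx": -578, "dy": -644, "dz": 0, "rx": 0, "ry": 0, "rz": 0},
    {"dx": -578, "dy": -644, "dz": 0, "rx": 0, "ry": 0, "rz": 0},
    {"dx": -578, "dy": -644, "dz": 0, "rx": 0, "ry": 0, "rz": 0},
    {"dx": -578, "dy": -644, "dz": 0, "rx": 0, "ry": 0, "rz": 0},
    {"dx": -578, "dy": -644, "dz": 0, "rx": 0, "ry": 0, "rz": 0},
    {"dx": -578, "dy": -644, "dz": 0, "rx": 0, "ry": 0, "rz": 0},
    {"dx": -578, "dy": -644, "dz": 0, "rx": 0, "ry": 0, "rz": 0},
    {"dx": -578, "dy": -644, "dz": 0, "rx": 0, "ry": 0, "rz": 0}
  ],
  "hand": 0
}}

```text
t: 1.77
ee_pos: [0.5302, -0.1118, 0.2311]
ee_rot: [0.148, 0.989, 0.0, -0.0]
force: [0.9, 0.6, 0.6]
grip_width: -0.001
grasp_force: 0.0
```

```bash
python3 - <<'E'
from h import *
cv2.imwrite("pics/w1.png",vision.read_camera("wrist"))
c=vision.get_calibration("wrist");K=np.array(c["intrinsics"]);T=np.array(c["camera_from_world"])
for p in((.5526,-.1677,.117),(.5594,-.1546,.117)):
    print(cv2.projectPoints(np.array([p]),cv2.Rodrigues(T[:3,:3])[0],T[:3,3],K,np.array(c["dist_coeffs"]))[0].ravel())
E
```

```text
[273.75069319 272.82248963]
[294.09054827 276.1922452 ]
```

View pics/w1.png

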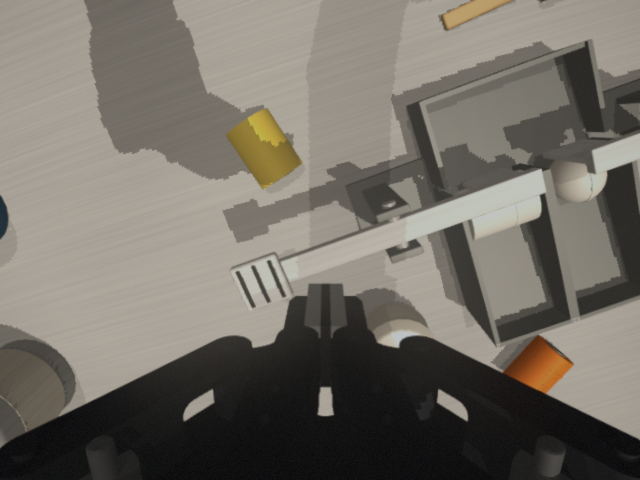

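The wrist view shows the right pad centred at about (262,280), with the barrel (505,218) behind its gate and the shut fingertips at (325,290). Casting that ray gives the pad position.

```bash
python3 - <<'E'
from h import *
p=ray("wrist",(262,280),.117);print(p.round(4));p[2]=.14;print(shift(p))
E
```

```text
[ 0.5553 -0.1777  0.117 ]
[-37.6 -45.   92.5]
```

Wrist and top views agree to within 1 cm: pad at about (0.555, -0.174). Next I'll move over it.

{"name": "arm_command", "arguments": {
  "series": [
    {"dx": -37, "dy": -42, "dz": 0, "rx": 0, "ry": 0, "rz": 0},
    {"dx": -37, "dy": -42, "dz": 20, "rx": 0, "ry": 0, "rz": 0},
    {"dx": -37, "dy": -42, "dz": 50, "rx": 0, "ry": 0, "rz": 0},
    {"dx": -37, "dy": -42, "dz": 80, "rx": 0, "ry": 0, "rz": 0},
    {"dx": -37, "dy": -42, "dz": 100, "rx": 0, "ry": 0, "rz": 0},
    {"dx": -37, "dy": -42, "dz": 100, "rx": 0, "ry": 0, "rz": 0},
    {"dx": -37, "dy": -42, "dz": 100, "rx": 0, "ry": 0, "rz": 0}
  ]
}}

```text
t: 2.4
ee_pos: [0.5518, -0.1605, 0.13]
ee_rot: [0.148, 0.989, -0.0, -0.002]
force: [-0.3, 0.4, 0.1]
grip_width: -0.002
grasp_force: 0.0
```

{"name": "arm_command", "arguments": {
  "series": [
    {"dx": -7, "dy": -12, "dz": 0, "rx": 0, "ry": 0, "rz": 0},
    {"dx": -7, "dy": -12, "dz": 0, "rx": 0, "ry": 0, "rz": 0},
    {"dx": -7, "dy": -12, "dz": 10, "rx": 0, "ry": 0, "rz": 0},
    {"dx": -7, "dy": -12, "dz": 20, "rx": 0, "ry": 0, "rz": 0},
    {"dx": -7, "dy": -12, "dz": 30, "rx": 0, "ry": 0, "rz": 0},
    {"dx": -7, "dy": -12, "dz": 40, "rx": 0, "ry": 0, "rz": 0},
    {"dx": -7, "dy": -12, "dz": 48, "rx": 0, "ry": 0, "rz": 0},
    {"dx": -7, "dy": -12, "dz": 48, "rx": 0, "ry": 0, "rz": 0}
  ]
}}

```text
t: 3.07
ee_pos: [0.556, -0.1734, 0.0814]
ee_rot: [0.147, 0.989, 0.0, -0.001]
force: [1.3, -0.4, 1.9]
grip_width: -0.0
grasp_force: 0.9
```

{"name": "arm_command", "arguments": {
  "series": [
    {"dx": 0, "dy": 0, "dz": 6, "rx": 0, "ry": 0, "rz": 0},
    {"dx": 0, "dy": 0, "dz": 11, "rx": 0, "ry": 0, "rz": 0},
    {"dx": 0, "dy": 0, "dz": 11, "rx": 0, "ry": 0, "rz": 0},
    {"dx": 0, "dy": 0, "dz": 11, "rx": 0, "ry": 0, "rz": 0},
    {"dx": 0, "dy": 0, "dz": 11, "rx": 0, "ry": 0, "rz": 0},
    {"dx": 0, "dy": 0, "dz": 11, "rx": 0, "ry": 0, "rz": 0},
    {"dx": 0, "dy": 0, "dz": 11, "rx": 0, "ry": 0, "rz": 0},
    {"dx": 0, "dy": 0, "dz": 11, "rx": 0, "ry": 0, "rz": 0}
  ]
}}

```text
t: 3.73
ee_pos: [0.5562, -0.1745, 0.0724]
ee_rot: [0.148, 0.989, 0.0, -0.0]
force: [0.5, 2.1, 4.9]
grip_width: 0.002
grasp_force: 1.9
```

```bash
python3 - <<'E'
from h import *
a=vision.read_camera("scene");w=vision.read_camera("wrist")
o=np.hstack([cv2.resize(a[150:330,240:460],(440,360)),cv2.resize(w,(360,270))[:, :]] if 0 else [cv2.resize(a[150:330,240:460],(440,360)),cv2.resize(w,(360,360))])
cv2.imwrite("pics/p1.png",o);print(monitor.state()["force"])
E
```

```text
[-0.66365624  0.44581588  4.05615561]
```

View pics/p1.png

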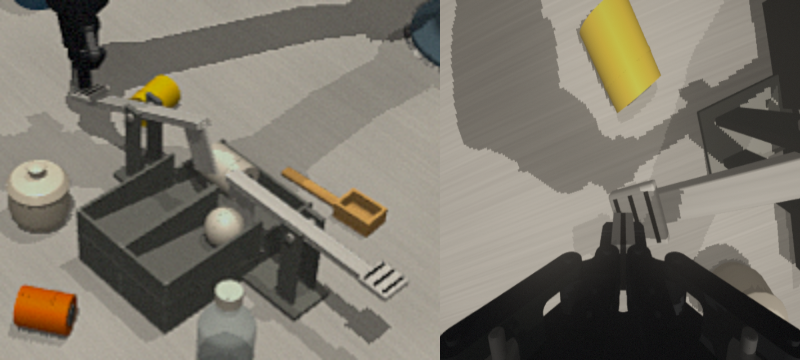

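The right rocker is down and its gate is raised. The barrel has left its lane and shows at (230,160), in front of the gate, while the ball stays at (223,227). I'll hold a little longer and then check from above.

{"name": "arm_command", "arguments": {
  "series": [
    {"dx": 0, "dy": 0, "dz": 2, "rx": 0, "ry": 0, "rz": 0},
    {"dx": 0, "dy": 0, "dz": 2, "rx": 0, "ry": 0, "rz": 0},
    {"dx": 0, "dy": 0, "dz": 2, "rx": 0, "ry": 0, "rz": 0},
    {"dx": 0, "dy": 0, "dz": 2, "rx": 0, "ry": 0, "rz": 0},
    {"dx": 0, "dy": 0, "dz": 2, "rx": 0, "ry": 0, "rz": 0},
    {"dx": 0, "dy": 0, "dz": 2, "rx": 0, "ry": 0, "rz": 0},
    {"dx": 0, "dy": 0, "dz": 2, "rx": 0, "ry": 0, "rz": 0},
    {"dx": 0, "dy": 0, "dz": 2, "rx": 0, "ry": 0, "rz": 0},
    {"dx": 0, "dy": 0, "dz": 2, "rx": 0, "ry": 0, "rz": 0},
    {"dx": 0, "dy": 0, "dz": 2, "rx": 0, "ry": 0, "rz": 0},
    {"dx": 0, "dy": 0, "dz": 2, "rx": 0, "ry": 0, "rz": 0},
    {"dx": 0, "dy": 0, "dz": 2, "rx": 0, "ry": 0, "rz": 0}
  ]
}}

```text
t: 4.83
ee_pos: [0.5565, -0.1747, 0.0703]
ee_rot: [0.148, 0.989, -0.0, 0.0]
force: [-0.6, -0.3, 4.2]
grip_width: 0.003
grasp_force: 1.9
```

```bash
python3 - <<'E'
from h import *
a=vision.read_camera("top")
cv2.imwrite("pics/p2.png",cv2.resize(a[185:305,160:400],(800,400),interpolation=cv2.INTER_CUBIC))
E
```

```text
(no output)
```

View pics/p2.png

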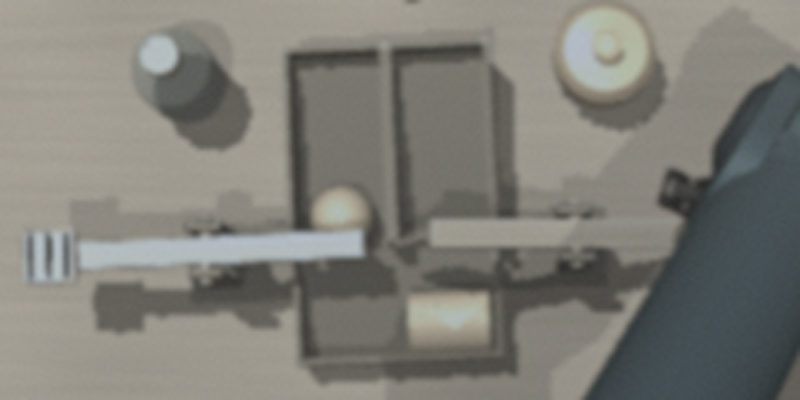

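The barrel is against the pen's front wall at crop (448,318). The ball is unmoved at (340,212). I'll now raise the hand gradually so the rocker returns.

{"name": "arm_command", "arguments": {
  "series": [
    {"dx": 0, "dy": 0, "dz": -8, "rx": 0, "ry": 0, "rz": 0},
    {"dx": 0, "dy": 0, "dz": -16, "rx": 0, "ry": 0, "rz": 0},
    {"dx": 0, "dy": 0, "dz": -24, "rx": 0, "ry": 0, "rz": 0},
    {"dx": 0, "dy": 0, "dz": -32, "rx": 0, "ry": 0, "rz": 0},
    {"dx": 0, "dy": 0, "dz": -40, "rx": 0, "ry": 0, "rz": 0},
    {"dx": 0, "dy": 0, "dz": -48, "rx": 0, "ry": 0, "rz": 0},
    {"dx": 0, "dy": 0, "dz": -60, "rx": 0, "ry": 0, "rz": 0},
    {"dx": 0, "dy": 0, "dz": -80, "rx": 0, "ry": 0, "rz": 0},
    {"dx": 0, "dy": 0, "dz": -110, "rx": 0, "ry": 0, "rz": 0},
    {"dx": 0, "dy": 0, "dz": -130, "rx": 0, "ry": 0, "rz": 0},
    {"dx": 0, "dy": 0, "dz": -130, "rx": 0, "ry": 0, "rz": 0},
    {"dx": 0, "dy": 0, "dz": -130, "rx": 0, "ry": 0, "rz": 0},
    {"dx": 0, "dy": 0, "dz": -130, "rx": 0, "ry": 0, "rz": 0},
    {"dx": 0, "dy": 0, "dz": -130, "rx": 0, "ry": 0, "rz": 0}
  ]
}}

```text
t: 6.05
ee_pos: [0.5552, -0.1734, 0.1988]
ee_rot: [0.147, 0.989, 0.0, -0.002]
force: [-0.2, 0.1, -0.6]
grip_width: -0.001
grasp_force: 0.0
```

```bash
python3 - <<'E'
from h import *
a=vision.read_camera("scene");b=vision.read_camera("top")
o=np.hstack([cv2.resize(a[150:330,240:460],(440,360)),cv2.resize(b[185:305,240:360],(360,360))])
cv2.imwrite("pics/p3.png",o);print(monitor.state()["force"])
E
```

```text
[-0.0635871   0.18900747  0.15092861]
```

View pics/p3.png

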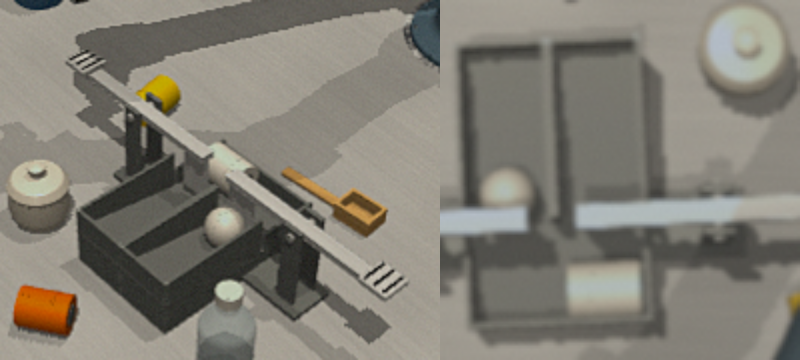

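Both rockers are level again and the gates are shut. The barrel is in the pen at crop (603,288), unmoved since the last look. The ball is behind its gate at (508,190), and the hand is clear.

```bash
python3 -c "
from plant import order
print(order.finish_job())"
```

```text
the job is handed in; nothing more can be done
None
```

I pressed the right rocker's pad and the barrel rolled into the catch pen; the rocker is back up, the ball is still behind its gate, and the job is handed in (no verdict was returned).

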